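# Stand the toppled recorder pack up in its lane and close the bookend

### The arm

A 7-joint arm with a two-finger parallel gripper is mounted at the origin on a cart in front of the work surface, level with it; the furniture and walls round the work are solid. World frame = base frame: x ahead of the robot, y to its left, z up, the work surface at z = 0. Lengths are in mm, angles in degrees, forces in N, time in s.
With the tool pointing down it reaches from about 400 to 850 mm from the base axis. Payload 4.4 kg.
Tool frame: the origin (TCP) lies between the finger pads; the fingertips stand 25 mm ahead of it and the grasp point (between the pads) lies 6 mm ahead of it; z points along the fingers, y is the line along which they close (so a half turn about z gives the same grasp; the last joint's range is limited). The gripper opens to 94 mm and grips with 3 to 60 N. Pads are 16 mm wide; open, the fingers measure 119 mm over their backs; the gripper's body (75 mm by 177 mm) begins 78 mm behind the grasp point.
Start: joints at [60.344, 36.005, 2.206, 86.941, -1.547, 57.084, -1.146], TCP at [283.809, -584.782, 230.478] pointing down, gripper open.
Joint ranges: [-175.42, 175.42], [-21.48, 121.26], [-71.46, 75.88], [10.55, 141.38], [-63.04, 243.04], [13.31, 113.54], [-168.57, 168.57]. Speed limits (degrees/s): [147.25, 147.25, 180, 180, 180, 180, 180].

### API

Orientations are given as a 3x3 rotation matrix whose columns are the frame's x, y, z axes.
In Python, from cell import env gives the robot as it stands.
- The arm moves only by the shell command python3 nudge.py 'ROWS' [FORCE]. ROWS is a JSON list of rows, 1 to 8 of them, each an object with the fields jaw (the finger opening in mm), x, y, z (the shift in mm), wx, wy, wz (a rotation vector in degrees); a field left out counts as zero (the opening has to be given); each row is the pose to reach, as a shift and turn from the pose commanded when the command began, along the tool's axes at that moment; what a row does not reach only later rows make up. A row lasts 1/8 s, in which the tool goes at most 62.5 mm and 10.7 degrees, less where a joint would pass 70% of its speed; a pose out of reach is approached as far as the arm can. The fingers move at their own pace and stop on an object; FORCE is the grip in N (left out, the last holds). Time passes only in rows, so rows that do not move let the fingers close. It prints the time, the measured TCP pose, the force, the opening and the grip force at its end. Input that does not fit is refused with a message, and nothing moves.
- env.state(): the state, without advancing time (a new reading comes with each control period).
- env.grab_frame(name): name is "scene" or "top" or "wrist"; returns a dict with "frame" (420x560x3 uint8, blue, green, red), "vfov" (degrees; the focal length in pixels is half the picture's height over the tangent of half this angle, whatever the lens; pixels are square), "cx", "cy" (the principal point, pixels), "distortion" ([k1, k2, p1, p2, k3] as OpenCV has them; the pictures are not rectified), "position" and "attitude" of the camera in the world. Camera axes: x right, y down, z forward; pixel columns grow to the right and rows downward; lengths in mm; the calibration is good to about 2 mm. A picture is of the moment at which its call begins. There is no depth.
- env.finish_job(): hands the job in; it is judged then, once.
The state is a dict: "t": time; "q": joint angles; "qd": joint speeds; "joint_efforts": joint torques, N m; "ee_pos": TCP position; "tool_rot": TCP orientation; "force": force on the tool from outside, world axes, zero at the start; "wrist_torque": the same for the moment, N m; "finger_gap": finger opening in mm; "grip_force": force on a finger pad.
Only numpy, scipy, OpenCV 4.12 (cv2) and the standard library are available. Lean on these libraries where they do the work, as an engineer would, in place of code of your own. Each camera call takes 0.05 s, during which the arm holds its last target. There are 200 camera calls.

### The job

The bookend of the storage lane slipped back and the tall pack of stick recorders has toppled over between its two neighbours. Stand the tall pack upright on its base in the gap between them, setting it down gently, then slide the bookend forward until the three packs stand snugly together against the lane's fixed end stop. Do not topple the neighbours, squeeze the row hard or disturb the things lying beside the lane.

Things in the scene. Friction and masses are not known exactly. Their poses are not given: they have to be found in the camera images.
- lane: Fixed aluminium channel, 62 mm wide outside, 54 mm inside, 430 mm long. Origin: on the table midway between its walls; y runs along it to the fixed end stop, x across, z up. Floor top at z = 4 mm, side walls' rims at 22.5 mm. End stop: inner face at y = +150 mm, top at z = 50 mm; open end at y = -270 mm. Four flat feet (y = -235, +135 mm) reach x = +-50 mm, 6 mm high.
- pack_tall: Tallest rubber-banded black pack of recorders, 44 mm (x) by 71 mm (y) by 85 mm (z, its height), about 0.12 to 0.25 kg. Origin: centre of its base; z points to its top, which is 85 mm away. At first it lies in the lane on a 44 x 85 mm side, top towards the bookend (lane -y), its own +y up, 71 mm high over the floor. Grip it across its 44 mm (x).
- pack_mid: Black pack of stick recorders, 44 x 71 x 64 mm (x, y, z), about 0.13 kg, standing in the lane on one side of the tall pack (either side). Origin: centre of its base, z up.
- pack_low: Lowest black pack of stick recorders, 44 x 71 x 53 mm (x, y, z), about 0.11 kg, standing in the lane on the other side of the tall pack. Origin: centre of its base, z up.
- bookend (a joint): Position of the sliding dark steel bookend (m): 0 when fully back, growing to 0.14 as it slides along lane +y towards the end stop. Its pushing face (48 mm wide, from 5 to 46 mm above the table) is at lane y = -185 mm + this value. It rubs with about 2 N and stays where it is left; the three packs add some 2 to 5 N as they slide. The row is closed, packs touching, at about 0.122.
- bookend_grip (a point): Grip point on the black fin of the bookend, 48 mm above the table and 30 mm behind the pushing face. The fin is 12 mm thick across the lane, 42 mm long along it, its top 58 mm above the table; pinch it from above across the lane.
- tape: Bystander: roll of brown tape, 74 mm across, 36 mm high, on the table beside the lane on the side away from the robot. Origin: centre of its underside.
- receiver: Bystander: small grey receiver, 48 x 62 x 17 mm, on the table on the far side of the lane. Origin: centre of its underside.
- loupe: Bystander: black loupe, 34 mm across, 30 mm high, on the table on the far side of the lane. Origin: centre of its underside.

How it is judged:
By the outcome, as a careful person would: the job done as asked, in the order asked, and still so for the second after the job is handed in, with the robot touching nothing.
It also fails if it takes over 64 s, if anything falls off the work surface, if the arm or the gripper's body presses on something with over 40 N, if the wrist force passes 120 N, or if a joint passes its speed limit or range.

## Working session

There is one attempt and no reset: what is moved stays moved. The work goes in short steps, Python scripts to look and compute and a shell command to move; the robot and the scene stay as the last step left them, time stands still between calls to the robot, and variables do not carry over. Pictures are saved under pics/ and viewed, at most 10 in all, crops included, and the job is handed in when it is done.

```bash
ls; mkdir -p pics; python3 - <<'E'
from cell import env
import cv2,numpy as np
for n in("scene","top"):
    g=env.grab_frame(n); cv2.imwrite(f"pics/{n}0.png",g["frame"])
    print(n,g["vfov"],g["cx"],g["cy"],g["distortion"],g["position"],np.round(g["attitude"],4).tolist())
s=env.state();print(s["t"],s["ee_pos"],np.round(s["tool_rot"],3).tolist(),s["finger_gap"])
E
```

```text
cell.py
nudge.py
pics
scene 45.17690554481779 282.1655429767945 202.90109730762438 [-0.05616137  0.          0.          0.          0.        ] [ -19.99947708 -586.48451693  591.76591137] [[0.7238, -0.3914, 0.5683], [-0.6898, -0.3871, 0.6119], [-0.0195, -0.8349, -0.5501]]
top 55.442645369354096 281.845335411051 209.71457872694245 [-0.07964075  0.          0.          0.          0.        ] [399.76376719  -4.50775182 997.37844769] [[0.0144, -0.9931, 0.116], [-0.9999, -0.0153, -0.0073], [0.0091, -0.1159, -0.9932]]
0.1 [ 283.58069228 -584.29861251  229.66492834] [[0.9, 0.437, -0.001], [0.437, -0.9, 0.001], [-0.0, -0.002, -1.0]] 93.71073600532029
```

View pics/scene0.png

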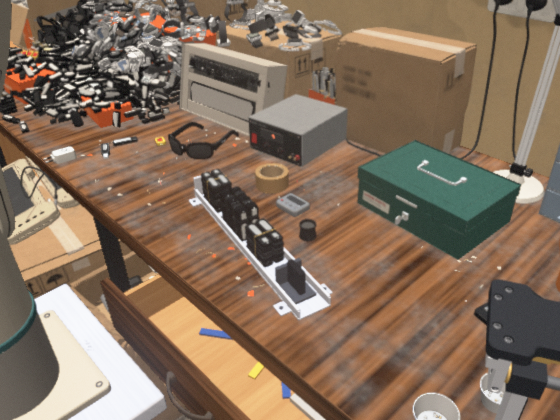

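View pics/top0.png

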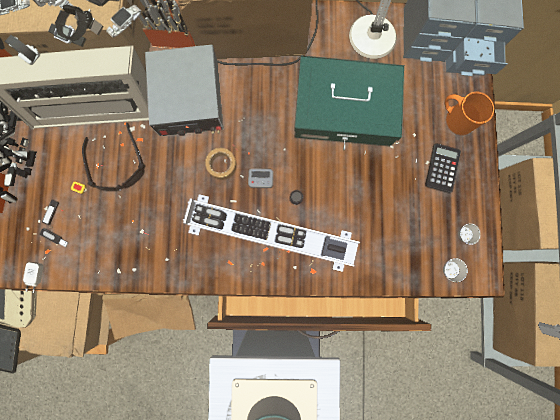

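The lane runs from the end stop at about (190,212) to the open end at (355,252) in the top picture. The bookend is on the right, and the tape, receiver and loupe lie above the lane. I'll enlarge both views.

```bash
python3 - <<'E'
import cv2
a=cv2.imread("pics/top0.png")[185:275,180:365];cv2.imwrite("pics/t1.png",cv2.resize(a,None,fx=4.3,fy=4.3,interpolation=cv2.INTER_CUBIC))
a=cv2.imread("pics/scene0.png")[160:320,185:340];cv2.imwrite("pics/s1.png",cv2.resize(a,None,fx=3.7,fy=3.7,interpolation=cv2.INTER_CUBIC))
E
```

```text
(no output)
```

View pics/t1.png

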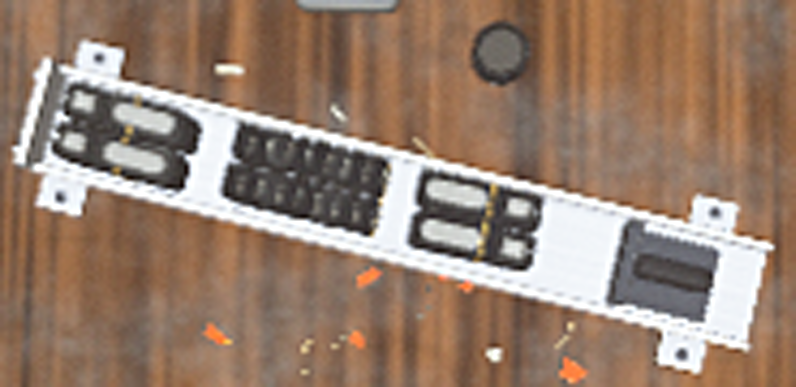

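View pics/s1.png

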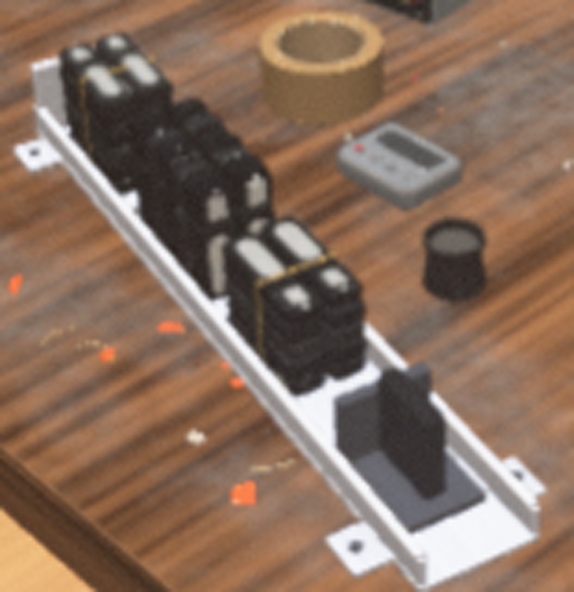

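Top crop: foot screws are at (99,59), (61,197), (714,213) and (683,354). The toppled pack's top spans (240,128) to (388,158) and (225,198) to (376,237), between the two neighbours. The bookend fin runs from (635,265) to (712,278).

```bash
cat > h.py <<'E'
import cv2,numpy as np
def cam(g):
    f=g["frame"].shape[0]/2/np.tan(np.radians(g["vfov"]/2))
    return np.array([[f,0,g["cx"]],[0,f,g["cy"]],[0,0,1]]),np.array(g["distortion"],float),np.array(g["position"]),np.array(g["attitude"])
def ray(g,px,z):
    K,d,p,R=cam(g); n=cv2.undistortPoints(np.array(px,float).reshape(-1,1,2),K,d).reshape(-1,2)
    v=np.c_[n,np.ones(len(n))]@R.T
    return p+v*((np.asarray(z)-p[2])/v[:,2])[:,None]
def proj(g,P):
    K,d,p,R=cam(g); return cv2.projectPoints(np.array(P,float).reshape(-1,1,3),cv2.Rodrigues(R.T)[0],-R.T@p,K,d)[0].reshape(-1,2)
def crop(px,o,s): return (np.array(px,float)+.5)/s-.5+np.array(o)
E
python3 - <<'E'
from cell import env
from h import *
t=env.grab_frame("top");s=env.grab_frame("scene")
T=lambda p,z:ray(t,crop(p,(180,185),4.3),np.full(len(p),z))
S=lambda p,z:ray(s,crop(p,(185,160),3.7),np.full(len(p),z))
f=T([(99,59),(61,197),(714,213),(683,354)],6);print(f.round(1))
print("scene feet",S([(35,153),(518,475),(356,547)],6).round(1))
A=(f[0]+f[1])/2;B=(f[2]+f[3])/2;u=(A-B);print("len",np.linalg.norm(u));u/=np.linalg.norm(u);u[2]=0
O=(A+B)/2+u*50;O[2]=0;x=np.array([u[1],-u[0],0]);print("O",O.round(1),"yaw of lane y",np.degrees(np.arctan2(u[1],u[0])),"x",x.round(4),"y",u.round(4))
L=lambda P:np.c_[(P-O)@x,(P-O)@u].round(1).tolist()
print("tall",L(T([(240,128),(388,158),(376,237),(225,198)],75)))
for z in(57,68):print(z,"left",L(T([(75,85),(200,118),(185,190),(55,155)],z)),"right",L(T([(425,170),(543,195),(530,268),(410,245)],z)))
print("fin",L(T([(635,265),(712,278)],58)),"face top",L(T([(628,220),(610,303)],46)))
print("stop",L(T([(62,72),(38,168)],50)))
E
```

```text
[[ 541.2  187.3    6. ]
 [ 460.3  206.4    6. ]
 [ 456.8 -171.6    6. ]
 [ 375.5 -153.6    6. ]]
scene feet [[ 457.7  204.4    6. ]
 [ 456.2 -173.6    6. ]
 [ 372.8 -154.7    6. ]]
len 369.27092813850703
O [469.9  65.8   0. ] yaw of lane y 76.75589137299231 x [ 0.9734 -0.2291  0.    ] y [0.2291 0.9734 0.    ]
tall [[17.4, 35.3], [21.1, -46.2], [-21.6, -50.4], [-21.2, 33.5]]
57 left [[19.5, 132.4], [18.7, 60.5], [-21.7, 58.2], [-20.6, 132.8]] right [[21.1, -66.7], [23.5, -132.8], [-16.9, -135.4], [-20.7, -68.8]]
68 left [[18.7, 129.9], [17.9, 58.8], [-22.0, 56.5], [-21.0, 130.2]] right [[20.3, -66.9], [22.7, -132.3], [-17.4, -134.8], [-21.1, -69.0]]
fin [[-1.5, -190.6], [1.8, -233.3]] face top [[22.4, -182.5], [-24.5, -183.4]]
stop [[25.3, 143.0], [-29.7, 141.7]]
```

```bash
cat >> h.py <<'E'
from scipy.spatial.transform import Rotation as Ro
O=np.array([469.9,65.8,0]);LX=np.array([.9734,-.2291,0]);LY=np.array([.2291,.9734,0]);LZ=np.array([0,0,1.])
LR=np.c_[LX,LY,LZ]
def tgt(x,y,z,t):
    "grasp point in lane coords, tilt t (tool leans so z=(0,sin t,-cos t)) -> TCP pos, R"
    t=np.radians(t);tz=LR@np.array([0,np.sin(t),-np.cos(t)]);R=np.c_[np.cross(LX,tz),LX,tz]
    return O+LR@np.array([x,y,z])-6*tz,R
def delta(st,x,y,z,t):
    p,R=tgt(x,y,z,t);Rc=np.array(st["tool_rot"]);print((x,y,z,t),"d",(Rc.T@(p-np.array(st["ee_pos"]))).round(1),"rv",np.degrees(Ro.from_matrix(Rc.T@R).as_rotvec()).round(1))
def where(st):
    R=np.array(st["tool_rot"]);g=np.array(st["ee_pos"])+6*R[:,2];tz=LR.T@R[:,2]
    print("t",round(st["t"],2),"grasp lane",(LR.T@(g-O)).round(1),"tilt",np.degrees(np.arctan2(tz[1],-tz[2])).round(1),"R",(LR.T@R).round(3).tolist(),"gap",round(st["finger_gap"],1),"F",np.round(LR.T@np.array(st["force"]),1),"q",np.round(st["q"],0).tolist())
E
python3 - <<'E'
from cell import env
from h import *
s=env.state();delta(s,0,-15,200,0);where(s)
t=env.grab_frame("top")
print(((ray(t,crop([(500,52)],(180,185),4.3),[30.])-O)@LR).round(1))
E
```

```text
(0, -15, 200, 0) d [ 442.  -492.    24.5] rv [ -0.1  -0.  -50.9]
t 0.2 grasp lane [ -32.3 -675.6  223.9] tilt 0.1 R [[0.776, 0.631, -0.001], [0.631, -0.776, 0.001], [0.0, -0.001, -1.0]] gap 93.9 F [0.  0.8 0.4] q [60.0, 36.0, 2.0, 87.0, -2.0, 57.0, -1.0]
[[ 98.9 -91.1  30. ]]
```

```bash
python3 nudge.py '[{"jaw": 70,"x": 40,"y": -45,"wz": -5},{"jaw": 70,"x": 80,"y": -90,"wz": -10},{"jaw": 70,"x": 120,"y": -135,"wz": -15},{"jaw": 70,"x": 160,"y": -180,"wz": -20},{"jaw": 70,"x": 200,"y": -225,"wz": -25},{"jaw": 70,"x": 240,"y": -270,"wz": -30},{"jaw": 70,"x": 280,"y": -312,"wz": -35},{"jaw": 70,"x": 300,"y": -334,"wz": -38}]' 30
python3 - <<'E'
from cell import env
from h import *
s=env.state();where(s)
for t in(0,45):delta(s,0,-15,200,t)
E
```

```text
t: 1.25
ee_pos: [408.7, -150.2, 230.8]
tool_rot: [[0.435, 0.901, 0.001], [0.901, -0.435, 0.001], [0.001, 0.001, -1.0]]
force: [0.6, -1.5, 0.1]
finger_gap: 70.3
grip_force: 0.0
t 1.25 grasp lane [ -10.1 -224.3  224.8] tilt 0.0 R [[0.217, 0.976, 0.001], [0.976, -0.217, 0.001], [0.001, 0.001, -1.0]] gap 70.3 F [ 0.9 -1.4  0.1] q [25.0, 19.0, -11.0, 119.0, 5.0, 42.0, -15.0]
(0, -15, 200, 0) d [206.5 -35.5  25. ] rv [  0.   -0.  -12.5]
(0, -15, 200, 45) d [202.4 -34.6  26.7] rv [  4.9  44.8 -11.9]
```

```bash
python3 nudge.py '[{"jaw": 70,"x": 40,"y": -7,"wz": -2},{"jaw": 70,"x": 90,"y": -15,"wx": 1,"wy": 9,"wz": -4},{"jaw": 70,"x": 130,"y": -23,"z": 10,"wx": 2,"wy": 18,"wz": -7},{"jaw": 70,"x": 170,"y": -29,"z": 20,"wx": 3,"wy": 27,"wz": -10},{"jaw": 70,"x": 200,"y": -34,"z": 27,"wx": 4,"wy": 36,"wz": -11},{"jaw": 70,"x": 200,"y": -34,"z": 27,"wx": 5,"wy": 45,"wz": -12},{"jaw": 70,"x": 200,"y": -34,"z": 27,"wx": 5,"wy": 45,"wz": -12}]' 
python3 - <<'E'
from cell import env
from h import *
s=env.state();where(s)
delta(s,0,-19,57.5,45);delta(s,0,-19,110,45);delta(s,0,10,150,-45)
E
```

```text
t: 2.12
ee_pos: [465.3, 38.2, 201.2]
tool_rot: [[0.173, 0.971, 0.167], [0.681, -0.241, 0.691], [0.711, -0.006, -0.703]]
force: [-0.6, 0.5, -0.0]
finger_gap: 70.0
grip_force: 0.0
t 2.12 grasp lane [  1.8 -23.7 197. ] tilt 45.3 R [[0.013, 1.0, 0.004], [0.703, -0.012, 0.711], [0.711, -0.006, -0.703]] gap 70.0 F [-0.7  0.4 -0. ] q [54.0, 41.0, -47.0, 123.0, -33.0, 32.0, 30.0]
(0, -19, 57.5, 45) d [-95.9  -1.  101.4] rv [ 0.2 -0.3 -0.7]
(0, -19, 110, 45) d [-58.6  -1.3  64.5] rv [ 0.2 -0.3 -0.7]
(0, 10, 150, -45) d [-3.8 -2.  63. ] rv [ -0.4 -90.3  -0.8]
```

```bash
python3 nudge.py '[{"jaw": 70,"wy": -10},{"jaw": 70,"wy": -20},{"jaw": 70,"wy": -30},{"jaw": 70,"wy": -40},{"jaw": 70,"wy": -50},{"jaw": 70,"wy": -60},{"jaw": 70,"wy": -70},{"jaw": 70,"wy": -80}]' 
python3 nudge.py '[{"jaw": 70,"wy": -10},{"jaw": 70,"z": 60,"wy": -10},{"jaw": 70,"z": 60,"wy": -10}]'
python3 - <<'E'
from cell import env
from h import *
s=env.state();where(s)
delta(s,0,-19,100,45)
E
```

```text
t: 3.12
ee_pos: [466.9, 44.6, 207.3]
tool_rot: [[0.193, 0.973, -0.123], [0.797, -0.228, -0.559], [-0.572, 0.01, -0.82]]
force: [1.1, -1.4, -0.9]
finger_gap: 70.0
grip_force: 0.0
t: 3.5
ee_pos: [455.9, 8.0, 155.0]
tool_rot: [[0.164, 0.973, -0.163], [0.688, -0.231, -0.688], [-0.707, 0.001, -0.707]]
force: [-0.4, -0.3, 1.0]
finger_gap: 70.2
grip_force: 0.0
t 3.5 grasp lane [ -0.4 -63.7 150.7] tilt -45.0 R [[0.002, 1.0, -0.001], [0.707, -0.002, -0.707], [-0.707, 0.001, -0.707]] gap 70.2 F [-0.4 -0.4  1. ] q [-35.0, 44.0, 10.0, 108.0, 30.0, 63.0, -61.0]
(0, -19, 100, 45) d [61.5  0.3 10.3] rv [ 0.1 90.  -0.1]
```

```bash
python3 nudge.py '[{"jaw": 70,"wy": 10},{"jaw": 70,"wy": 20},{"jaw": 70,"wy": 30},{"jaw": 70,"x": 20,"wy": 40},{"jaw": 70,"x": 20,"wy": 50},{"jaw": 70,"x": 40,"wy": 60},{"jaw": 70,"x": 40,"wy": 70},{"jaw": 70,"x": 50,"wy": 80}]' 
python3 nudge.py '[{"jaw": 70,"wy": 10},{"jaw": 70,"wy": 10},{"jaw": 70,"wy": 10}]'
python3 - <<'E'
from cell import env
from h import *
import cv2
s=env.state();where(s)
delta(s,0,-19,57.5,45)
g=env.grab_frame("scene");a=g["frame"][100:320,150:370];cv2.imwrite("pics/s2.png",cv2.resize(a,None,fx=2.7,fy=2.7,interpolation=cv2.INTER_CUBIC))
E
```

```text
t: 4.5
ee_pos: [468.2, 42.4, 122.3]
tool_rot: [[0.188, 0.973, 0.133], [0.814, -0.231, 0.534], [0.55, 0.008, -0.835]]
force: [0.1, 0.8, -1.8]
finger_gap: 70.1
grip_force: 0.0
t: 4.88
ee_pos: [466.3, 43.4, 120.4]
tool_rot: [[0.166, 0.973, 0.158], [0.712, -0.229, 0.664], [0.683, 0.002, -0.731]]
force: [-0.5, 0.5, 0.4]
finger_gap: 69.7
grip_force: 0.0
t 4.88 grasp lane [  1.7 -18.5 116.1] tilt 43.0 R [[-0.002, 1.0, 0.001], [0.731, 0.0, 0.683], [0.683, 0.002, -0.731]] gap 69.7 F [-0.6  0.4  0.4] q [55.0, 54.0, -54.0, 125.0, -8.0, 18.0, 10.0]
(0, -19, 57.5, 45) d [-40.5  -1.8  42.5] rv [0.1 2.  0.1]
```

View pics/s2.png

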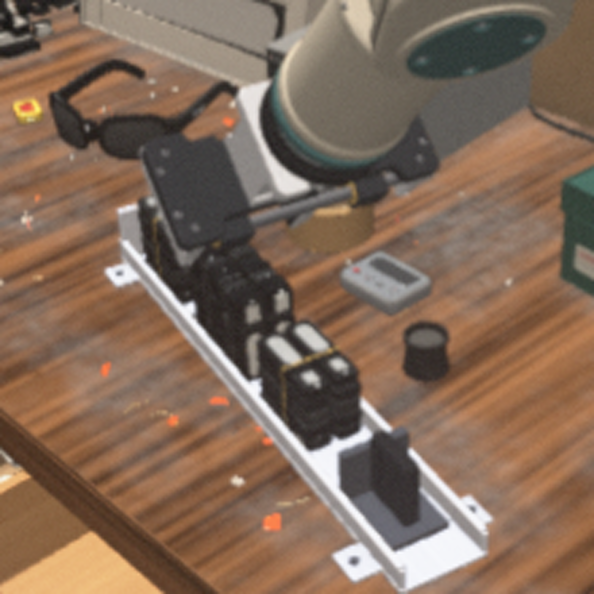

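The picture shows the neighbours standing and the gripper above the toppled pack. I'll check where the gripper body lies by projecting it.

```bash
python3 - <<'E'
from cell import env
from h import *
s=env.state();g=env.grab_frame("scene")
R=np.array(s["tool_rot"]);p=np.array(s["ee_pos"])
C=lambda P:((proj(g,P)-[150,100])*2.7).round().tolist()
P=[p+R@np.array(v) for v in [(0,0,6),(0,0,25),(0,88,-72),(0,-88,-72),(37,-88,-72),(-37,-88,-72),(37,88,-72),(0,0,-150)]]
print(C(P));print(np.round((np.array(P)-O)@LR,0).tolist())
E
```

```text
[[246.0, 220.0], [239.0, 229.0], [396.0, 143.0], [148.0, 218.0], [126.0, 163.0], [171.0, 273.0], [374.0, 93.0], [315.0, 130.0]]
[[2.0, -18.0, 116.0], [2.0, -5.0, 103.0], [90.0, -71.0, 174.0], [-86.0, -71.0, 173.0], [-87.0, -44.0, 198.0], [-86.0, -98.0, 148.0], [89.0, -44.0, 199.0], [1.0, -124.0, 231.0]]
```

```bash
python3 nudge.py '[{"jaw": 70,"x": -10,"y": -2,"z": 10,"wy": 1},{"jaw": 70,"x": -20,"y": -2,"z": 21,"wy": 2},{"jaw": 70,"x": -30,"y": -2,"z": 32,"wy": 2},{"jaw": 70,"x": -40,"y": -2,"z": 42,"wy": 2},{"jaw": 70,"x": -40,"y": -2,"z": 42,"wy": 2}]'
python3 - <<'E'
from cell import env
from h import *
s=env.state();where(s);delta(s,0,-19,57.5,45)
E
```

```text
t: 5.6
ee_pos: [463.6, 43.6, 61.1]
tool_rot: [[0.162, 0.973, 0.162], [0.686, -0.229, 0.69], [0.709, -0.001, -0.705]]
force: [-0.1, -0.4, -0.1]
finger_gap: 70.1
grip_force: 0.0
t 5.6 grasp lane [ -1.  -18.8  56.9] tilt 45.1 R [[0.001, 1.0, -0.0], [0.705, -0.0, 0.709], [0.709, -0.001, -0.705]] gap 70.1 F [ 0.  -0.4 -0.1] q [54.0, 61.0, -48.0, 126.0, -17.0, 13.0, 26.0]
(0, -19, 57.5, 45) d [ 0.4  1.  -0.6] rv [-0.  -0.1 -0. ]
```

```bash
python3 nudge.py '[{"jaw": 40},{"jaw": 30},{"jaw": 30},{"jaw": 30},{"jaw": 30}]' 35
python3 - <<'E'
from cell import env
from h import *
s=env.state();where(s);delta(s,0,-19,140,45);delta(s,0,-3,150,-45);print(s["q"])
E
```

```text
t: 6.22
ee_pos: [463.9, 42.5, 61.3]
tool_rot: [[0.164, 0.973, 0.165], [0.683, -0.233, 0.692], [0.711, -0.001, -0.703]]
force: [0.5, -2.6, 5.6]
finger_gap: 43.0
grip_force: 35.0
t 6.22 grasp lane [ -0.5 -19.8  57.1] tilt 45.4 R [[0.003, 1.0, 0.002], [0.703, -0.004, 0.711], [0.711, -0.001, -0.703]] gap 43.0 F [ 1.1 -2.4  5.6] q [54.0, 61.0, -48.0, 126.0, -17.0, 13.0, 26.0]
(0, -19, 140, 45) d [ 59.6   0.5 -57.7] rv [ 0.1 -0.4 -0.2]
(0, -3, 150, -45) d [ 83.9   0.4 -47.3] rv [ -0.  -90.4  -0.2]
[ 53.85293484  61.00966622 -48.29653039 125.50083974 -17.24213678
  13.31967339  25.76391741]
```

```bash
python3 nudge.py '[{"jaw": 30,"x": 4,"z": -4},{"jaw": 30,"x": 10,"z": -10},{"jaw": 30,"x": 18,"z": -18},{"jaw": 30,"x": 27,"z": -27},{"jaw": 30,"x": 36,"z": -36},{"jaw": 30,"x": 45,"z": -45},{"jaw": 30,"x": 54,"z": -54},{"jaw": 30,"x": 60,"z": -60}]'
python3 nudge.py '[{"jaw": 30,"wy": -2},{"jaw": 30,"wy": -6},{"jaw": 30,"wy": -12},{"jaw": 30,"wy": -18},{"jaw": 30,"wy": -24},{"jaw": 30,"wy": -30},{"jaw": 30,"wy": -36},{"jaw": 30,"wy": -40}]'
python3 - <<'E'
from cell import env
from h import *
s=env.state();where(s);delta(s,0,0,150,-45)
E
```

```text
t: 7.22
ee_pos: [463.6, 42.1, 146.7]
tool_rot: [[0.163, 0.973, 0.165], [0.684, -0.232, 0.692], [0.711, -0.0, -0.703]]
force: [0.1, -0.4, -1.6]
finger_gap: 43.2
grip_force: 35.0
t: 8.22
ee_pos: [463.5, 43.8, 146.7]
tool_rot: [[0.228, 0.973, 0.021], [0.969, -0.229, 0.088], [0.091, 0.001, -0.996]]
force: [1.7, 0.5, -1.3]
finger_gap: 42.9
grip_force: 35.0
t 8.22 grasp lane [ -1.2 -22.3 140.7] tilt 5.2 R [[0.0, 1.0, 0.001], [0.996, -0.0, 0.091], [0.091, 0.001, -0.996]] gap 42.9 F [ 1.5  0.9 -1.3] q [0.0, 29.0, -7.0, 122.0, -3.0, 28.0, -17.0]
(0, 0, 150, -45) d [27.7  1.2 -5. ] rv [  0.  -50.2  -0. ]
```

```bash
python3 nudge.py '[{"jaw": 30,"x": 4,"wy": -4},{"jaw": 30,"x": 10,"z": -1,"wy": -10},{"jaw": 30,"x": 16,"z": -2,"wy": -17},{"jaw": 30,"x": 22,"z": -3,"wy": -24},{"jaw": 30,"x": 28,"z": -4,"wy": -31},{"jaw": 30,"x": 34,"z": -5,"wy": -38},{"jaw": 30,"x": 38,"z": -5,"wy": -45},{"jaw": 30,"x": 41,"y": 1,"z": -5,"wy": -50}]'
python3 nudge.py '[{"jaw": 30},{"jaw": 30}]'
python3 - <<'E'
from cell import env
from h import *
s=env.state();where(s);delta(s,0,14,100,-45)
g=env.grab_frame("scene");a=g["frame"][100:320,150:370];cv2.imwrite("pics/s3.png",cv2.resize(a,None,fx=2.7,fy=2.7,interpolation=cv2.INTER_CUBIC))
E
```

```text
t: 9.22
ee_pos: [473.6, 83.9, 154.0]
tool_rot: [[0.162, 0.973, -0.162], [0.692, -0.229, -0.685], [-0.704, -0.001, -0.71]]
force: [0.2, 0.3, -1.7]
finger_gap: 43.3
grip_force: 35.0
t: 9.48
ee_pos: [473.7, 80.8, 155.0]
tool_rot: [[0.165, 0.973, -0.164], [0.693, -0.233, -0.683], [-0.702, -0.001, -0.712]]
force: [0.0, -0.7, -1.9]
finger_gap: 43.5
grip_force: 35.0
t 9.47 grasp lane [  0.2  11.3 150.7] tilt -44.6 R [[0.002, 1.0, -0.003], [0.712, -0.004, -0.702], [-0.702, -0.001, -0.712]] gap 43.5 F [ 0.2 -0.6 -1.9] q [-45.0, 48.0, 19.0, 100.0, 20.0, 67.0, -55.0]
(0, 14, 100, -45) d [37.6 -0.2 34.2] rv [-0.2 -0.4 -0.1]
```

View pics/s3.png

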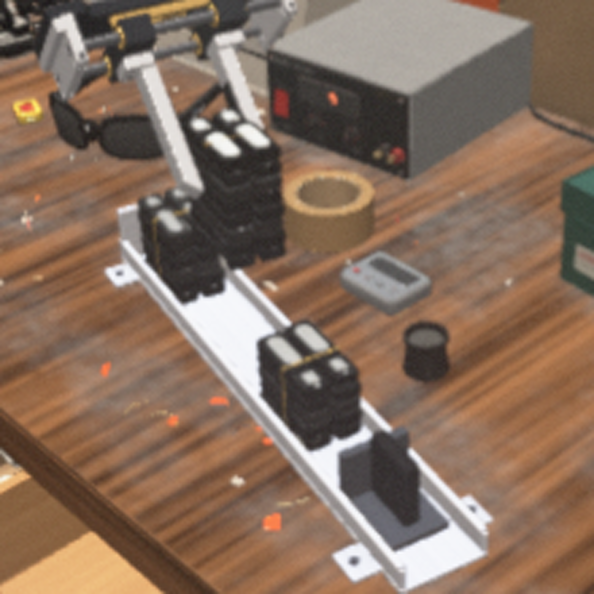

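The tall pack hangs upright with its white ends up: top corners at about (190,125) and (280,145), lower corners at about (238,268) and (284,252). Both neighbours are standing. I'll check this against the predicted box.

```bash
python3 - <<'E'
from cell import env
from h import *
g=env.grab_frame("scene")
C=lambda P:((proj(g,np.array(P)@LR.T+O)-[150,100]+.5)*2.7-.5).round().tolist()
def box(x,y0,y1,z0,z1): return [(x+sx,yy,zz) for zz in(z0,z1) for yy in(y0,y1) for sx in(-22,22)]
order="x-y0,x+y0,x-y1,x+y1 bottom; then top"
print(order)
print("tall",C(box(0,-6.7-35.5,-6.7+35.5,96.7,181.7)))
print("left68",C(box(0,59,130,4,68)));print("left57",C(box(0,59,130,4,57)))
print("right68",C(box(0,-137,-66,4,68)));print("right57",C(box(0,-137,-66,4,57)))
print("floor ref: rim y=-270",C([(-27,-270,22.5),(27,-270,22.5)]))
s=env.state();R=np.array(s["tool_rot"]);p=np.array(s["ee_pos"]);print("tip",((proj(g,[p+R@np.array((0,-22,25)),p+R@np.array((0,22,25))])-[150,100])*2.7).round())
a=g["frame"][165:275,190:300];cv2.imwrite("pics/s4.png",cv2.resize(a,None,fx=5.4,fy=5.4,interpolation=cv2.INTER_CUBIC))
E
```

```text
x-y0,x+y0,x-y1,x+y1 bottom; then top
tall [[233.0, 271.0], [291.0, 253.0], [189.0, 225.0], [245.0, 208.0], [224.0, 159.0], [285.0, 142.0], [178.0, 117.0], [237.0, 101.0]]
left68 [[183.0, 312.0], [235.0, 295.0], [146.0, 269.0], [197.0, 253.0], [175.0, 240.0], [229.0, 224.0], [138.0, 199.0], [190.0, 184.0]]
left57 [[183.0, 312.0], [235.0, 295.0], [146.0, 269.0], [197.0, 253.0], [177.0, 253.0], [230.0, 236.0], [139.0, 212.0], [191.0, 197.0]]
right68 [[306.0, 457.0], [364.0, 434.0], [257.0, 399.0], [313.0, 379.0], [302.0, 379.0], [363.0, 357.0], [252.0, 324.0], [309.0, 304.0]]
right57 [[306.0, 457.0], [364.0, 434.0], [257.0, 399.0], [313.0, 379.0], [303.0, 393.0], [363.0, 371.0], [253.0, 337.0], [310.0, 318.0]]
floor ref: rim y=-270 [[408.0, 565.0], [485.0, 530.0]]
tip [[203. 192.]
 [261. 175.]]
```

View pics/s4.png

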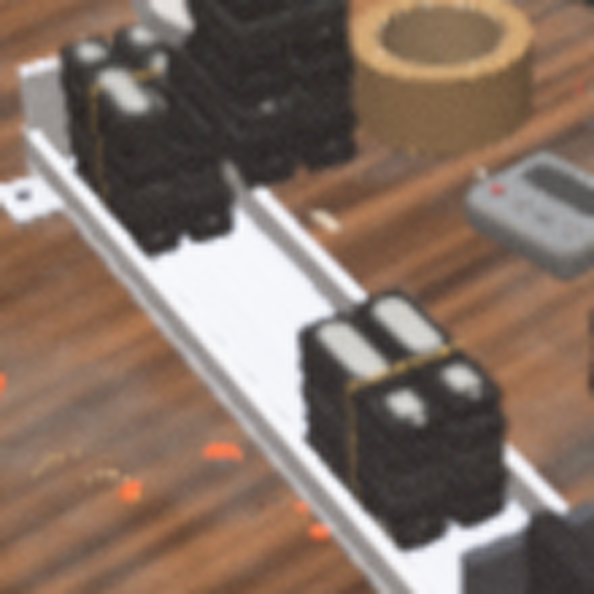

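The left neighbour matches pack_mid and the right one pack_low, and the held pack matches its prediction. I'll lower it.

```bash
python3 nudge.py '[{"jaw": 30,"x": 8,"z": 7},{"jaw": 30,"x": 17,"z": 15},{"jaw": 30,"x": 26,"z": 23},{"jaw": 30,"x": 35,"z": 32},{"jaw": 30,"x": 44,"z": 41},{"jaw": 30,"x": 53,"z": 50},{"jaw": 30,"x": 59,"z": 55},{"jaw": 30,"x": 61,"z": 58}]'
python3 nudge.py '[{"jaw": 30},{"jaw": 30}]'
python3 - <<'E'
from cell import env
from h import *
s=env.state();where(s);delta(s,0,14,58,-45)
E
```

```text
t: 10.58
ee_pos: [474.4, 83.8, 70.0]
tool_rot: [[0.164, 0.973, -0.164], [0.692, -0.232, -0.684], [-0.703, -0.001, -0.711]]
force: [-0.4, 0.3, -2.0]
finger_gap: 43.1
grip_force: 35.0
t: 10.82
ee_pos: [474.7, 83.7, 70.8]
tool_rot: [[0.165, 0.973, -0.163], [0.692, -0.232, -0.683], [-0.703, -0.0, -0.711]]
force: [-0.3, 0.1, -1.0]
finger_gap: 43.3
grip_force: 35.0
t 10.82 grasp lane [ 0.5 14.3 66.6] tilt -44.6 R [[0.002, 1.0, -0.003], [0.711, -0.003, -0.703], [-0.703, -0.0, -0.711]] gap 43.3 F [-0.3 -0.  -1. ] q [-44.0, 56.0, 18.0, 100.0, 19.0, 60.0, -58.0]
(0, 14, 58, -45) d [ 5.8 -0.5  6.3] rv [-0.1 -0.4 -0.1]
```

```bash
python3 nudge.py '[{"jaw": 30,"x": 1,"z": 1},{"jaw": 30,"x": 2,"z": 2},{"jaw": 30,"x": 3,"z": 3},{"jaw": 30,"x": 4,"z": 4}]'|grep -E 'ee|^f'
python3 nudge.py '[{"jaw": 30,"x": 0.7,"z": 0.7},{"jaw": 30,"x": 0.7,"z": 0.7}]'|grep -E 'ee|^f'
```

```text
ee_pos: [474.5, 83.8, 65.7]
force: [-0.6, 5.0, 11.0]
finger_gap: 43.6
ee_pos: [474.5, 83.8, 65.7]
force: [-1.8, 4.1, 11.3]
finger_gap: 43.4
```

```bash
python3 nudge.py '[{"jaw": 30,"x": 0.7,"z": 0.7},{"jaw": 30,"x": 0.7,"z": 0.7}]'|grep -E 'ee|^f'
```

```text
ee_pos: [474.4, 83.9, 65.6]
force: [-2.3, 6.4, 15.7]
finger_gap: 43.1
```

```bash
python3 nudge.py '[{"jaw": 30,"x": -0.7,"z": -0.7},{"jaw": 30,"x": -0.7,"z": -0.7}]' 8|grep -E 'ee|^f'; python3 nudge.py '[{"jaw": 30,"x": -0.7,"z": -0.7},{"jaw": 30,"x": -0.7,"z": -0.7}]' 3|grep -E 'ee|^f'
python3 - <<'E'
from cell import env
from h import *
s=env.state();where(s)
g=env.grab_frame("scene");a=g["frame"][140:250,180:290];cv2.imwrite("pics/s5.png",cv2.resize(a,None,fx=5.4,fy=5.4,interpolation=cv2.INTER_CUBIC))
E
```

```text
ee_pos: [474.3, 83.8, 65.5]
force: [-1.2, 4.2, 9.5]
finger_gap: 42.9
ee_pos: [474.4, 83.8, 65.3]
force: [-1.3, 2.4, 4.0]
finger_gap: 43.5
t 12.32 grasp lane [ 0.2 14.3 61. ] tilt -44.7 R [[0.001, 1.0, -0.003], [0.711, -0.003, -0.703], [-0.703, -0.001, -0.711]] gap 43.5 F [-1.8  2.   4. ] q [-44.0, 56.0, 17.0, 100.0, 19.0, 59.0, -58.0]
```

View pics/s5.png

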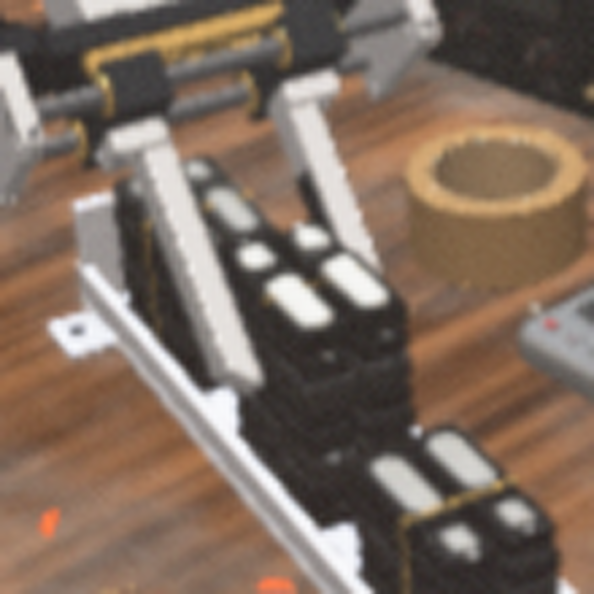

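The tall pack stands upright in the lane with a gap showing on both sides, near (225,410) and (345,540). I'll open gently and back out.

```bash
python3 nudge.py '[{"jaw": 46},{"jaw": 48},{"jaw": 52},{"jaw": 60},{"jaw": 64}]'|grep -E 'ee|^f'
python3 nudge.py '[{"jaw": 64,"z": -8},{"jaw": 64,"z": -25},{"jaw": 64,"z": -45},{"jaw": 64,"z": -70},{"jaw": 64,"z": -95,"wy": 10},{"jaw": 64,"z": -110,"wy": 20},{"jaw": 64,"z": -120,"wy": 30},{"jaw": 64,"z": -120,"wy": 40}]'|grep -E 'ee|^f'
python3 - <<'E'
from cell import env
from h import *
s=env.state();where(s);delta(s,0,-215,110,0)
E
```

```text
ee_pos: [474.5, 83.7, 64.8]
force: [0.6, 0.2, -0.6]
finger_gap: 63.1
ee_pos: [495.4, 167.2, 152.1]
force: [0.4, -0.8, -0.3]
finger_gap: 63.9
t 14.0 grasp lane [  1.6 104.1 146.1] tilt -4.3 R [[0.002, 1.0, 0.003], [0.997, -0.001, -0.074], [-0.074, 0.003, -0.997]] gap 63.9 F [ 0.6 -0.6 -0.3] q [-26.0, 33.0, 3.0, 110.0, 3.0, 40.0, -39.0]
(0, -215, 110, 0) d [-316.    -1.3   59.7] rv [ 0.2  4.3 -0.1]
```

```bash
python3 nudge.py '[{"jaw": 40,"x": -30,"wy": 2},{"jaw": 40,"x": -80,"z": 2,"wy": 4},{"jaw": 40,"x": -135,"z": 4,"wy": 4},{"jaw": 40,"x": -190,"z": 8,"wy": 4},{"jaw": 40,"x": -240,"z": 10,"wy": 4},{"jaw": 40,"x": -285,"y": -1,"z": 20,"wy": 4},{"jaw": 40,"x": -312,"y": -1,"z": 45,"wy": 4},{"jaw": 40,"x": -316,"y": -1,"z": 60,"wy": 4}]'|grep -E 'ee|^f'
python3 - <<'E'
from cell import env
from h import *
s=env.state();where(s);delta(s,0,-215,50,0)
g=env.grab_frame("top");a=g["frame"][185:275,180:365];cv2.imwrite("pics/t2.png",cv2.resize(a,None,fx=4.3,fy=4.3,interpolation=cv2.INTER_CUBIC))
E
```

```text
ee_pos: [418.2, -147.5, 116.0]
force: [0.2, 0.8, -0.4]
finger_gap: 40.2
t 15.0 grasp lane [  -1.5 -219.6  110. ] tilt -0.7 R [[0.007, 1.0, -0.001], [1.0, -0.007, -0.013], [-0.013, -0.001, -1.0]] gap 40.2 F [ 0.   0.8 -0.4] q [16.0, 31.0, -1.0, 125.0, 3.0, 24.0, -1.0]
(0, -215, 50, 0) d [ 5.3  1.5 59.9] rv [-0.1  0.7 -0.4]
```

View pics/t2.png

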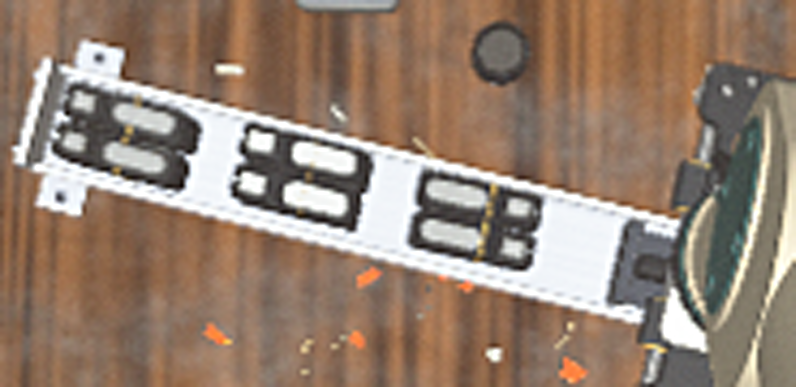

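All three packs stand in line in the top view, at x ≈ 130, 302 and 475, with white gaps between them. Next I'll pinch the fin.

```bash
python3 nudge.py '[{"jaw": 40,"x": 2,"y": 1,"z": 15},{"jaw": 40,"x": 5,"y": 1,"z": 30,"wy": 0.7},{"jaw": 40,"x": 5,"y": 1,"z": 45,"wy": 0.7},{"jaw": 40,"x": 5,"y": 1,"z": 60,"wy": 0.7},{"jaw": 40,"x": 5,"y": 1,"z": 60,"wy": 0.7},{"jaw": 20,"x": 5,"y": 1,"z": 60,"wy": 0.7},{"jaw": 5,"x": 5,"y": 1,"z": 60,"wy": 0.7},{"jaw": 5,"x": 5,"y": 1,"z": 60,"wy": 0.7}]' 25
python3 nudge.py '[{"jaw": 5},{"jaw": 5}]'
python3 - <<'E'
from cell import env
from h import *
s=env.state();where(s);delta(s,0,-93,50,0)
E
```

```text
t: 16.05
ee_pos: [421.1, -141.2, 56.5]
tool_rot: [[0.232, 0.973, 0.0], [0.973, -0.232, 0.001], [0.001, -0.0, -1.0]]
force: [0.8, 0.8, -1.2]
finger_gap: 13.8
grip_force: 0.0
t: 16.3
ee_pos: [420.6, -141.1, 56.4]
tool_rot: [[0.232, 0.973, -0.001], [0.973, -0.232, 0.001], [0.001, -0.001, -1.0]]
force: [-2.1, 1.1, 5.7]
finger_gap: 11.9
grip_force: 25.0
t 16.3 grasp lane [  -0.6 -212.7   50.4] tilt 0.0 R [[0.003, 1.0, -0.001], [1.0, -0.003, 0.001], [0.001, -0.001, -1.0]] gap 11.9 F [-2.3  0.6  5.7] q [16.0, 38.0, -1.0, 127.0, 3.0, 15.0, -2.0]
(0, -93, 50, 0) d [119.7   0.2   0.5] rv [-0.1 -0.  -0.2]
```

```bash
python3 nudge.py '[{"jaw": 5,"x": 3},{"jaw": 5,"x": 8},{"jaw": 5,"x": 14},{"jaw": 5,"x": 20},{"jaw": 5,"x": 26},{"jaw": 5,"x": 32},{"jaw": 5,"x": 37},{"jaw": 5,"x": 40}]'|grep -E 'ee|for'
for i in 1 ; do python3 nudge.py '[{"jaw": 5,"x": 2},{"jaw": 5,"x": 5},{"jaw": 5,"x": 8},{"jaw": 5,"x": 11},{"jaw": 5,"x": 14},{"jaw": 5,"x": 17},{"jaw": 5,"x": 20},{"jaw": 5,"x": 23}]'|grep -E 'ee|for'; done
python3 nudge.py '[{"jaw": 5,"x": 3},{"jaw": 5,"x": 6},{"jaw": 5,"x": 9},{"jaw": 5,"x": 12},{"jaw": 5,"x": 15},{"jaw": 5,"x": 18},{"jaw": 5,"x": 21},{"jaw": 5,"x": 24}]'|grep -E 'ee|for'
python3 - <<'E'
from cell import env
from h import *
s=env.state();where(s);delta(s,0,-93,50,0)
E
```

```text
ee_pos: [429.7, -102.6, 56.5]
force: [-2.4, -2.0, 5.0]
grip_force: 25.0
ee_pos: [434.9, -80.7, 56.5]
force: [-2.5, -2.6, 7.0]
grip_force: 25.0
ee_pos: [440.3, -57.7, 56.5]
force: [-2.6, -3.6, 6.7]
grip_force: 25.0
t 19.3 grasp lane [  -0.6 -127.    50.5] tilt -0.1 R [[0.004, 1.0, -0.002], [1.0, -0.004, -0.001], [-0.001, -0.002, -1.0]] gap 11.4 F [-1.6 -4.1  6.7] q [4.0, 38.0, 0.0, 127.0, -0.0, 15.0, -10.0]
(0, -93, 50, 0) d [34.   0.4  0.4] rv [-0.1  0.1 -0.2]
```

```bash
python3 nudge.py '[{"jaw": 5,"x": 2},{"jaw": 5,"x": 4},{"jaw": 5,"x": 7},{"jaw": 5,"x": 10},{"jaw": 5,"x": 13},{"jaw": 5,"x": 16},{"jaw": 5,"x": 19},{"jaw": 5,"x": 22}]'|grep -E 'ee|for'
python3 nudge.py '[{"jaw": 5,"x": 1},{"jaw": 5,"x": 2},{"jaw": 5,"x": 3},{"jaw": 5,"x": 4},{"jaw": 5,"x": 5},{"jaw": 5,"x": 6},{"jaw": 5,"x": 7},{"jaw": 5,"x": 8}]'|grep -E 'ee|for'
python3 - <<'E'
from cell import env
from h import *
s=env.state();where(s)
E
```

```text
ee_pos: [445.3, -36.4, 56.5]
force: [-2.7, -5.7, 6.8]
grip_force: 25.0
ee_pos: [447.1, -29.0, 56.5]
force: [-2.7, -5.6, 6.6]
grip_force: 25.0
t 21.3 grasp lane [ -0.5 -97.5  50.5] tilt -0.1 R [[0.005, 1.0, -0.002], [1.0, -0.005, -0.001], [-0.001, -0.002, -1.0]] gap 11.8 F [-1.3 -6.   6.6] q [-0.0, 38.0, 1.0, 126.0, -1.0, 16.0, -12.0]
```

Travel is now about 115 mm. I'll creep to contact in small steps.

```bash
python3 nudge.py '[{"jaw": 5,"x": 0.5},{"jaw": 5,"x": 1},{"jaw": 5,"x": 1.5},{"jaw": 5,"x": 2},{"jaw": 5,"x": 2.5},{"jaw": 5,"x": 3}]'|grep -E 'ee|for'
python3 nudge.py '[{"jaw": 5,"x": 0.5},{"jaw": 5,"x": 1},{"jaw": 5,"x": 1.5},{"jaw": 5,"x": 1.5}]'|grep -E 'ee|for'
```

```text
ee_pos: [447.8, -26.0, 56.5]
force: [-1.7, -4.6, 6.1]
grip_force: 25.0
ee_pos: [448.1, -24.5, 56.5]
force: [-3.3, -4.8, 6.9]
grip_force: 25.0
```

```bash
python3 nudge.py '[{"jaw": 5,"x": 0.5},{"jaw": 5,"x": 1},{"jaw": 5,"x": 1}]'|grep -E 'ee|for'
```

```text
ee_pos: [448.3, -23.5, 56.5]
force: [-2.2, -4.2, 5.5]
grip_force: 25.0
```

```bash
python3 nudge.py '[{"jaw": 5,"x": 0.5},{"jaw": 5,"x": 1},{"jaw": 5,"x": 1}]'|grep -E 'ee|for'
```

```text
ee_pos: [448.5, -22.7, 56.5]
force: [-2.0, -3.9, 6.3]
grip_force: 25.0
```

```bash
python3 nudge.py '[{"jaw": 5,"x": 0.5},{"jaw": 5,"x": 0.5}]'|grep -E 'ee|for'
```

```text
ee_pos: [448.5, -22.7, 56.5]
force: [-3.1, -6.0, 6.8]
grip_force: 25.0
```

```bash
python3 nudge.py '[{"jaw": 5,"x": 0.5},{"jaw": 5,"x": 0.5}]'|grep -E 'ee|for'
```

```text
ee_pos: [448.5, -22.7, 56.5]
force: [-2.4, -7.1, 7.2]
grip_force: 25.0
```

```bash
python3 nudge.py '[{"jaw": 5,"x": 0.5},{"jaw": 5,"x": 0.5}]'|grep -E 'ee|for'
```

```text
ee_pos: [448.5, -22.7, 56.5]
force: [-3.5, -7.7, 6.4]
grip_force: 25.0
```

Position has stopped at 121.6 mm of travel while the force rises, so the row is closed. I'll relax, release and rise.

```bash
python3 nudge.py '[{"jaw": 5,"x": -0.7},{"jaw": 12,"x": -0.7},{"jaw": 16,"x": -0.7},{"jaw": 30,"x": -0.7},{"jaw": 36,"x": -0.7}]' 5|grep -E 'ee|^f'
python3 nudge.py '[{"jaw": 36,"z": -10},{"jaw": 36,"z": -30},{"jaw": 36,"z": -60},{"jaw": 36,"z": -100},{"jaw": 36,"x": -50,"z": -140},{"jaw": 36,"x": -110,"z": -150},{"jaw": 36,"x": -170,"z": -150},{"jaw": 36,"x": -220,"z": -150}]'|grep -E 'ee|^f'
python3 - <<'E'
from cell import env
from h import *
s=env.state();where(s)
g=env.grab_frame("top");a=g["frame"][140:275,180:365]
b=env.grab_frame("scene")["frame"][130:320,165:340]
a=cv2.resize(a,None,fx=2.2,fy=2.2,interpolation=cv2.INTER_CUBIC);b=cv2.resize(b,None,fx=2.2,fy=2.2,interpolation=cv2.INTER_CUBIC)
h=max(len(a),len(b));a,b=[cv2.copyMakeBorder(i,0,h-len(i),0,0,0) for i in(a,b)]
cv2.imwrite("pics/f.png",np.hstack([a,b]))
E
```

```text
ee_pos: [449.9, -19.8, 56.1]
force: [0.7, -0.4, -0.8]
finger_gap: 32.6
ee_pos: [398.0, -236.5, 207.1]
force: [1.4, -0.3, -0.6]
finger_gap: 36.2
t 25.68 grasp lane [  -0.7 -310.7  201.1] tilt 0.0 R [[0.004, 1.0, 0.001], [1.0, -0.004, 0.0], [0.0, 0.001, -1.0]] gap 36.2 F [ 1.4  0.1 -0.6] q [26.0, 23.0, 2.0, 117.0, -1.0, 40.0, 15.0]
```

View pics/f.png

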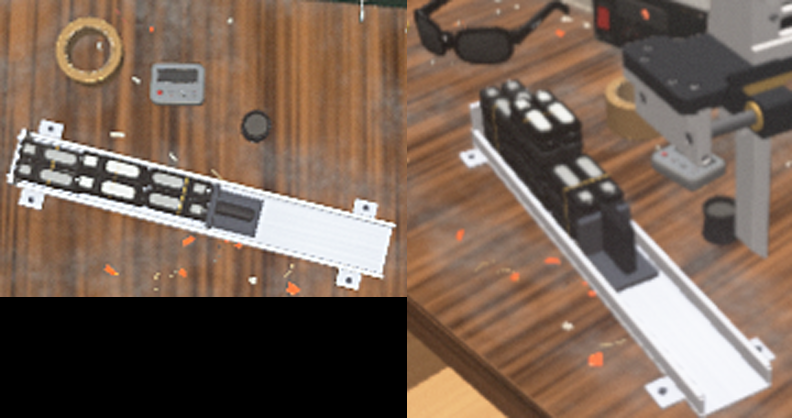

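The three packs stand upright and touching, from the end stop at (15,160) to the bookend at (212,205). The tape, receiver and loupe have not moved, and the robot is clear.

```bash
python3 -c "
from cell import env
print(env.finish_job())"
```

```text
the job is handed in; nothing more can be done
None
```

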